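Make up a weight of steel rings on the spring scale

ROBOT

A 6-joint arm with a two-finger parallel gripper is mounted at the origin on a cart in front of the work surface, level with it; the furniture and walls round the work are solid. World frame = base frame: x ahead of the robot, y to its left, z up, the work surface at z = 0. Lengths are in m, angles in rad, forces in N, time in s.
With the tool pointing down it reaches from about 0.35 to 0.975 m from the base axis. Payload 17.4 kg.
Tool frame: the origin (TCP) lies midway between the tips of the shut fingers; the grasp point (between the pads) lies 19 mm behind it; z points along the fingers, x is the direction in which the jaws open and shut, and the axes are right-handed (so a half turn about z gives the same grasp; the last joint's range is limited). The gripper opens to 85 mm and grips with 20 to 120 N. Pads are 22 mm wide; open, the fingers measure 114 mm over their backs; the gripper's body (76 mm by 85 mm) begins 54 mm behind the grasp point. The pads swing forward as they close: fully open they stand 13 mm farther back than shut.
Start: joints at [1.208, 0.116, 1.442, -0, 1.584, -0.038], TCP at [0.215, 0.64, 0.231] pointing down, gripper open.
Joint ranges: [-2.83, 2.83], [-0.83, 2.19], [0.07, 2.5], [-1.14, 4.28], [0.01, 3], [-2.97, 2.97]. Speed limits (rad/s): [1.89, 1.89, 2.22, 3.14, 3.14, 3.14].

INTERFACE

Orientations are given as a unit quaternion [w, x, y, z].
In Python, from bench import sensors, cams, manip gives the robot as it stands. The module is installed in compiled form; this text tells all that it offers.
- The arm moves only by the tool arm_command, never from a script. Its arguments are lists of equal length, an entry for each row: "slide": the shift along the tool's x, y, z in m, a list of three; "turn": the turn about the tool's z in rad; "jaw": the closure, from 0 (fully open) to 1 (shut). In form: {"slide": [[x, y, z], ...], "turn": [turn, ...], "jaw": [jaw, ...]}. A call has 1 to 8 rows; each row is the pose to reach, as a shift and turn from the pose commanded when the call began, along the tool's axes at that moment; what a row does not reach only later rows make up. A row lasts 1/10 s, in which the tool goes at most 50 mm and 8.59 degrees, less where a joint would pass 70% of its speed; a pose out of reach is approached as far as the arm can. A call with a gripper value outside its range is refused whole. The fingers move at their own pace and stop on an object; the grip force is fixed at half the most. Time passes only in rows, so rows that repeat a pose let the fingers close. It gives the time, the measured TCP pose, the force and the opening at its end, in the units of the state.
- sensors.state(): the state, without advancing time (a new reading comes with each control period).
- cams.capture(name): name is "side" or "top"; returns a dict with "pixels" (384x512x3 uint8, red, green, blue), "intrinsics" (3x3 intrinsics, pixels), "k1" (the pictures are not rectified: a ray, as slopes to the right and down, at radius r is drawn at 1 + k1 r^2 times it, then the intrinsics apply), "xyz" and "attitude" of the camera in the world. Camera axes: x right, y up, looking along -z (the intrinsics and any distortion apply to the point x, -y, -z); pixel columns grow to the right and rows downward; lengths in m; the calibration is good to about 2 mm. A picture is of the moment at which its call begins. There is no depth.
- manip.finish_job(): hands the job in, once; it reports no verdict.
The state is a dict: "time": time; "joint_pos": joint angles; "joint_vel": joint speeds; "joint_torque": joint torques, N m; "tcp_pos": TCP position; "eef_rot": TCP orientation; "contact_force": force on the tool from outside, world axes, zero at the start; "ft_torque": the same for the moment, N m; "finger_gap": finger opening in m.
Only numpy, scipy, OpenCV 4.12 (cv2) and the standard library are available. Lean on these libraries where they do the work, as an engineer would, in place of code of your own. Each camera call takes 0.05 s, during which the arm holds its last target. There are 200 camera calls.

TASK

Take steel rings from the wooden holder one after another and thread each down the post of the spring scale, feeling for the post because its cross-slide may be clamped off centre, until the pointer comes to rest between the two black marks. Be gentle: do not press the scale down onto its bottom stop or lean hard on it; leave the rings that are not needed on the holder and the other things on the bench alone.

Things in the scene. Friction and masses are not known exactly. Their poses are not given: they have to be found in the camera images.
- scale: Grey spring scale fixed to the bench, housing 110 x 110 x 85 mm; origin under its centre, z up. Its front (-x) has a dial plate with two black marks. Above it a steel platter (88 x 104 mm) sinks straight down under load (pan) and carries an upright post, 10 mm thick, rising from a round shoulder 50 mm across on which rings rest. No more than 22 N may act on the scale
- post_mid (a point): Where the post's tip would be at pan = 0 with the cross-slide centred: 215 mm above the scale's underside, fixed to the housing. The shoulder's top is 58 mm lower; both sink by the pan value. The real post is offset along the scale's y axis by an unknown, unmeasured amount up to 16 mm either way (0 in x): find it by feel or sight. The cross-slide's clamp slips at 14 N side force
- pan (a joint): How far the platter has sunk, m; 0.058 = bottom stop, over 0.055 = overloaded. Spring 225 N/m (0.225 N per mm), damped, settles in about 0.5 s. The pointer is between the marks from 0.031 (upper mark) to 0.042 (lower mark). Its own load is unknown: it starts at 0.005 to 0.022; each ring adds 0.008 to 0.010
- holder: Fixed wooden holder board, 68 x 244 x 12 mm, origin centre of underside; its long side and the row of four rings lie along its y axis, 60 mm apart (at 90, 30, -30, -90 mm); under each ring a wooden pin 9 mm thick, 6 mm high
- ring_1_c (a point): Centre (half-way up) of steel ring 1 of four alike: 50 mm across, 15 mm high, with a 13 mm through-hole, about 0.21 kg; lies flat on the holder over a pin
- ring_2_c (a point): Centre (half-way up) of steel ring 2 of four alike: 50 mm across, 15 mm high, with a 13 mm through-hole, about 0.21 kg; lies flat on the holder over a pin
- ring_3_c (a point): Centre (half-way up) of steel ring 3 of four alike: 50 mm across, 15 mm high, with a 13 mm through-hole, about 0.21 kg; lies flat on the holder over a pin
- ring_4_c (a point): Centre (half-way up) of steel ring 4 of four alike: 50 mm across, 15 mm high, with a 13 mm through-hole, about 0.21 kg; lies flat on the holder over a pin
- beeswax: Bystander: yellow-brown wax block 36 x 58 x 20 mm, origin under its centre
- spool_2: Bystander: upright thread spool, 36 mm across, 70 mm high, origin at its underside
- dye_jar: Bystander: closed round jar, 43 mm across, 50 mm high, origin under its centre

How it is judged:
On the way:
1. a first ring is threaded on the scale's post, lies flat there and is let go (((horizontal distance between ring_1_c and scale below 0.024 m and angle between ring_1_c's own z axis and vertical below 0.12 rad and height (world z) of ring_1_c between 0.09 and 0.168 m and contact force between the fingers and ring_1 below 0.1 N) or (horizontal distance between ring_2_c and scale below 0.024 m and angle between ring_2_c's own z axis and vertical below 0.12 rad and height (world z) of ring_2_c between 0.09 and 0.168 m and contact force between the fingers and ring_2 below 0.1 N) or (horizontal distance between ring_3_c and scale below 0.024 m and angle between ring_3_c's own z axis and vertical below 0.12 rad and height (world z) of ring_3_c between 0.09 and 0.168 m and contact force between the fingers and ring_3 below 0.1 N) or (horizontal distance between ring_4_c and scale below 0.024 m and angle between ring_4_c's own z axis and vertical below 0.12 rad and height (world z) of ring_4_c between 0.09 and 0.168 m and contact force between the fingers and ring_4 below 0.1 N))), for 0.2 s.
At the end, for the whole second after the job is handed in: The pointer rests between the two marks (pan between 31 and 42 mm, still), with every ring either lying flat (within 0.12 rad), threaded on the scale's post (within 24 mm of the scale's axis and its centre 90 to 180 mm above the bench) or still at its place on the holder (within 12 mm) (value of joint pan between 0.031 and 0.042 m and velocity of joint pan between -0.004 and 0.004 m/s and (distance of ring_1_c from where it was at the start of the episode below 0.012 m or (horizontal distance between ring_1_c and scale below 0.024 m and angle between ring_1_c's own z axis and vertical below 0.12 rad and height (world z) of ring_1_c between 0.09 and 0.18 m)) and (distance of ring_2_c from where it was at the start of the episode below 0.012 m or (horizontal distance between ring_2_c and scale below 0.024 m and angle between ring_2_c's own z axis and vertical below 0.12 rad and height (world z) of ring_2_c between 0.09 and 0.18 m)) and (distance of ring_3_c from where it was at the start of the episode below 0.012 m or (horizontal distance between ring_3_c and scale below 0.024 m and angle between ring_3_c's own z axis and vertical below 0.12 rad and height (world z) of ring_3_c between 0.09 and 0.18 m)) and (distance of ring_4_c from where it was at the start of the episode below 0.012 m or (horizontal distance between ring_4_c and scale below 0.024 m and angle between ring_4_c's own z axis and vertical below 0.12 rad and height (world z) of ring_4_c between 0.09 and 0.18 m))); the robot touches nothing.
It fails at once if the scale is pressed down onto its bottom stop (pan beyond 55 mm) (value of joint pan above 0.055 m).
It fails at once if the scale feels more than 22 N (contact force between scale and anything else above 22 N).
It fails at once if two rings are carried up to the post at once (height (world z) of each of ring_1_c, ring_2_c above 0.185 m or height (world z) of each of ring_1_c, ring_3_c above 0.185 m or height (world z) of each of ring_1_c, ring_4_c above 0.185 m or height (world z) of each of ring_2_c, ring_3_c above 0.185 m or height (world z) of each of ring_2_c, ring_4_c above 0.185 m or height (world z) of each of ring_3_c, ring_4_c above 0.185 m).
It fails at once if a bystander (wax block, spool or jar) is moved more than 25 mm (distance of any of beeswax, spool_2, dye_jar from where it was at the start of the episode above 0.025 m).
It also fails if it takes over 72 s, if anything falls off the work surface, if the arm or the gripper's body presses on something with over 40 N, if the wrist force passes 120 N, or if a joint passes its speed limit or range.

## Working session

There is one attempt and no reset: what is moved stays moved. The work goes in short steps, Python scripts to look and compute and a tool call to move; the robot and the scene stay as the last step left them, time stands still between calls to the robot, and variables do not carry over. Pictures are saved under pics/ and viewed, about 8 in all and at most 12, crops included, and the job is handed in when it is done.

Besides the shell and the picture viewer there is one more tool, called after "Call:" as name([rows], argument=value, ...), one row to a line, values as JSON. arm_command: Moves the arm, as the interface text tells. Its arguments: {"type":"object","properties":{"slide":{"type":"array"},"turn":{"type":"array"},"jaw":{"type":"array"}},"required":["slide","turn","jaw"]}

```bash
mkdir -p pics; cat > h.py <<'E'
import numpy as np, cv2
from scipy.spatial.transform import Rotation as R
from bench import sensors, cams, manip
def rot(q): return R.from_quat([q[1],q[2],q[3],q[0]]).as_matrix()
def cap(n,f=None):
    c=cams.capture(n)
    if f: cv2.imwrite('pics/'+f,c['pixels'][:,:,::-1])
    return c
def D(c): return np.array([c['k1'],0,0,0,0],float)
def proj(c,p):
    q=(np.atleast_2d(p)-c['xyz'])@rot(c['attitude'])*[1,-1,-1]
    s=q[:,:2]/q[:,2:]; r2=(s**2).sum(1,keepdims=True); s=s*(1+c['k1']*r2)
    K=np.array(c['intrinsics']); return s@K[:2,:2].T+K[:2,2]
def ray(c,uv):
    u=cv2.undistortPoints(np.array(uv,float).reshape(-1,1,2),np.array(c['intrinsics'],float),D(c)).reshape(-1,2)
    d=np.c_[u[:,0],-u[:,1],-np.ones(len(u))]@rot(c['attitude']).T
    return np.array(c['xyz']),d
def onz(c,uv,z):
    o,d=ray(c,uv); return o+d*((z-o[2])/d[:,2])[:,None]
E
python3 - <<'E'
from h import *
a=cap('top','t0.png');b=cap('side','s0.png')
for c in(a,b): print(c['xyz'],c['attitude'],c['intrinsics'],c['k1'],rot(c['attitude'])[:,2])
s=sensors.state();print(s)
E
```

```text
[ 0.41736732 -0.2581571   0.98822915] [-0.6976164  -0.05555497  0.0399507   0.71319628] [[348.13102996   0.         252.82269397]
 [  0.         348.13102996 200.17032534]
 [  0.           0.           1.        ]] 0.00875408794326688 [-0.13498372 -0.02052674  0.99063517]
[-0.02126971 -0.29273846  1.22177255] [ 0.69490079  0.17578195 -0.16258252 -0.67807117] [[462.38466167   0.         257.61710615]
 [  0.         462.38466167 187.22282738]
 [  0.           0.           1.        ]] 0.02413826590444731 [-0.46434279 -0.023817    0.88533526]
{'time': 0.1, 'joint_pos': array([ 1.20821401e+00,  1.16435699e-01,  1.44217694e+00,  1.84998163e-05,
        1.58403043e+00, -3.78099543e-02]), 'joint_vel': array([ 0.00029164,  0.00072492, -0.00374627,  0.00045823, -0.00200036,
       -0.00108122]), 'joint_torque': array([ 2.77923871e-03, -7.33666635e+01, -6.33790112e+01, -8.51327491e-05,
        5.35151121e-03, -8.10033657e-05]), 'tcp_pos': array([0.21533658, 0.63954924, 0.23065094]), 'eef_rot': array([ 2.82397274e-04,  8.12124520e-01,  5.83483922e-01, -4.42921676e-04]), 'contact_force': array([-0.6616288 , -0.21079511,  0.27692095]), 'ft_torque': array([-0.02031439,  0.00326524,  0.0073881 ]), 'finger_gap': 0.08520008092746549}
```

View pics/t0.png

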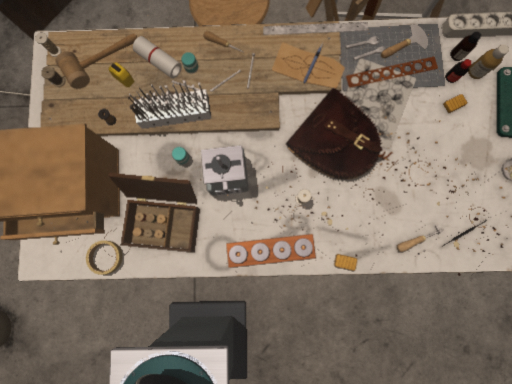

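View pics/s0.png

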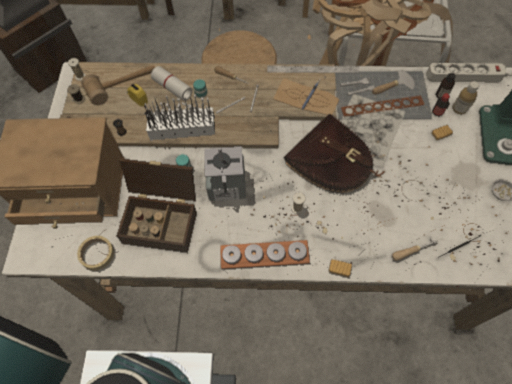

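```bash
python3 - <<'E'
from h import *
a=cv2.imread('pics/t0.png');b=cv2.imread('pics/s0.png')
A=cv2.resize(a[125:285,165:325],None,fx=3.75,fy=3.75,interpolation=cv2.INTER_CUBIC)
B=cv2.resize(b[135:280,180:320],None,fx=4,fy=4,interpolation=cv2.INTER_CUBIC)
B=cv2.resize(B,None,fx=.9,fy=.9)
cv2.imwrite('pics/a1.png',A);cv2.imwrite('pics/b1.png',B)
ca=cap('top');cb=cap('side')
for n,im,c in(('top',a,ca),('side',b,cb)):
    h=cv2.cvtColor(im,cv2.COLOR_BGR2HSV)
    m=cv2.inRange(h,(3,110,80),(15,255,255)); m[:225]=0;m[275:]=0;m[:,:205]=0;m[:,325:]=0
    pts=cv2.findNonZero(m); hull=cv2.convexHull(pts); r=cv2.minAreaRect(hull)
    print(n,r)
    bx=cv2.boxPoints(r); P=onz(c,bx,.012); print('board corners',P.round(4).tolist(), P.mean(0).round(4))
    g=cv2.drawContours(np.zeros_like(m),[hull],-1,255,-1)
    w=cv2.inRange(h,(0,0,110),(180,70,255))&g
    cs,_=cv2.findContours(w,cv2.RETR_EXTERNAL,2)
    for k in sorted(cs,key=lambda k:k[:,0,0].mean()):
        if cv2.contourArea(k)>60:
            q,rad=cv2.minEnclosingCircle(k); mm=cv2.fitEllipse(k); print(mm[0],rad,onz(c,[mm[0]],.022).round(4))
E
```

```text
top ((270.4980163574219, 250.35641479492188), (24.347383499145508, 87.24478149414062), 83.74596405029297)
board corners [[0.4316, -0.1601, 0.012], [0.4529, -0.4021, 0.012], [0.3863, -0.4065, 0.012], [0.3652, -0.1668, 0.012]] [ 0.409  -0.2839  0.012 ]
(237.69607543945312, 254.01026916503906) 8.925661087036133 [[ 0.4008 -0.1935  0.022 ]]
(259.9260559082031, 251.59022521972656) 9.015233993530273 [[ 0.4062 -0.2547  0.022 ]]
(281.6886901855469, 249.71273803710938) 9.0468111038208 [[ 0.4101 -0.3145  0.022 ]]
(302.9949645996094, 247.04483032226562) 9.18986988067627 [[ 0.4161 -0.373   0.022 ]]
side ((264.11724853515625, 253.9930877685547), (22.90159034729004, 87.6132583618164), 86.633544921875)
board corners [[0.4296, -0.16, 0.012], [0.4504, -0.4027, 0.012], [0.3843, -0.4048, 0.012], [0.3642, -0.168, 0.012]] [ 0.4071 -0.2839  0.012 ]
(230.92237854003906, 253.4527587890625) 9.218603134155273 [[ 0.4026 -0.1933  0.022 ]]
(253.0845947265625, 252.36648559570312) 9.100237846374512 [[ 0.4071 -0.2536  0.022 ]]
(275.2574157714844, 251.3468475341797) 9.03201961517334 [[ 0.4114 -0.3141  0.022 ]]
(296.99371337890625, 249.94944763183594) 9.12565803527832 [[ 0.4168 -0.3733  0.022 ]]
```

View pics/a1.png

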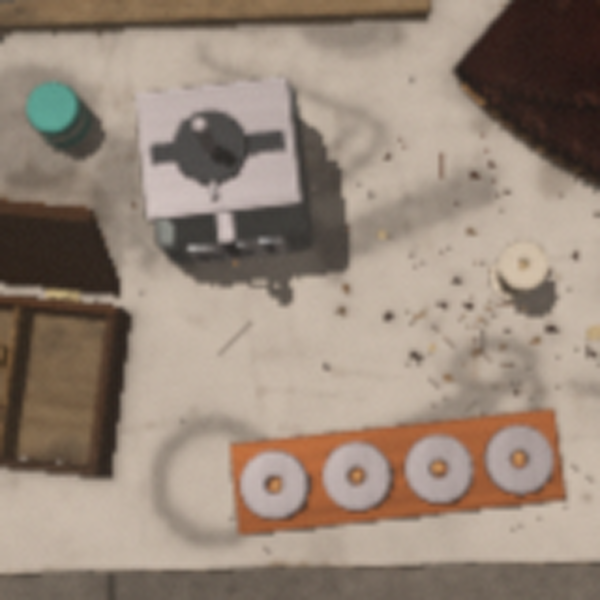

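View pics/b1.png

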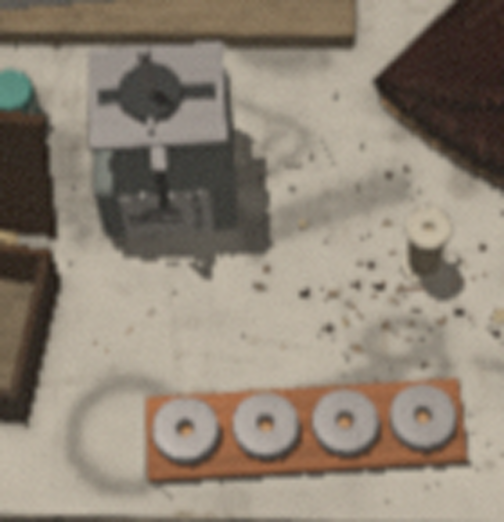

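```bash
python3 - <<'E'
from h import *
a=cv2.imread('pics/t0.png')[140:200,195:255];b=cv2.imread('pics/s0.png')[140:200,195:255]
z=[cv2.resize(np.clip(i.astype(float)*1.3,0,255).astype('u1'),(400,400),interpolation=cv2.INTER_CUBIC) for i in(a,b)]
cv2.imwrite('pics/z1.png',np.hstack(z))
E
```

```text
(no output)
```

View pics/z1.png

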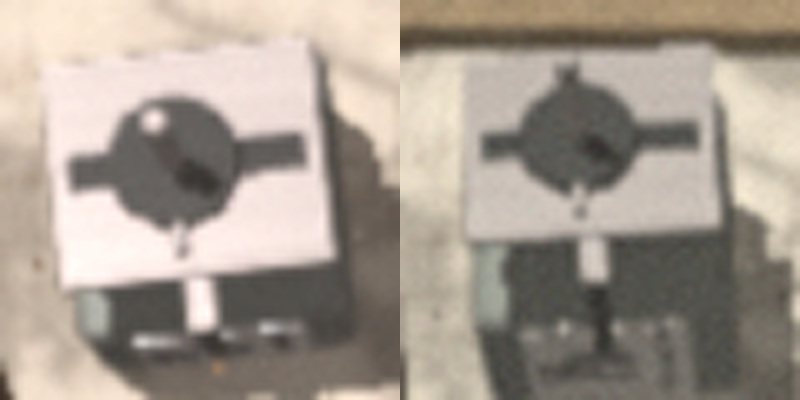

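```bash
python3 - <<'E'
from h import *
ca=cap('top');cb=cap('side')
def tri(u,v):
    o1,d1=ray(ca,[u]);o2,d2=ray(cb,[v]);d1=d1[0];d2=d2[0]
    t=np.linalg.lstsq(np.c_[d1,-d2],o2-o1,rcond=None)[0]
    p,q=o1+d1*t[0],o2+d2*t[1]; return ((p+q)/2).round(4),(p-q).round(4)
f=lambda x,y:(195+x/6.667-.4,140+y/6.667-.4)
print('tip',tri(f(152,120),f(168,70)))
C=[((42,70),(65,55)),((312,38),(312,42)),((338,258),(322,232)),((62,290),(66,240))]
P=[]
for u,v in C:
    r=tri(f(*u),f(*v)); P.append(r[0]); print('cor',r)
P=np.array(P);print(P.mean(0),[np.linalg.norm(P[i]-P[i-1]).round(4) for i in range(4)])
print('disc',tri(f(174,160),f(178,136)))
for z in(.13,.14,.15):
  for c,k in((ca,0),(cb,1)):
    Q=onz(c,[f(*r[k]) for r in C],z);print(z,k,Q.mean(0).round(4),[np.linalg.norm(Q[i]-Q[i-1]).round(4) for i in range(4)],np.degrees(np.arctan2(*(Q[1]-Q[0])[:2])).round(1),np.degrees(np.arctan2(*(Q[2]-Q[3])[:2])).round(1))
h={}
for z in (.19,.2,.21):print(z,onz(ca,[f(152,120)],z).round(4),onz(cb,[f(168,70)],z).round(4))
print('jar',onz(ca,[(165+54/3.75,125+108/3.75)],.05),'spool',onz(ca,[(165+524/3.75,125+265/3.75)],.07))
E
```

```text
tip (array([ 0.6303, -0.1608,  0.1868]), array([-0.    ,  0.0022,  0.0003]))
cor (array([ 0.6607, -0.1141,  0.1485]), array([0.    , 0.0002, 0.    ]))
cor (array([ 0.6714, -0.2152,  0.1449]), array([-0.    ,  0.0005,  0.    ]))
cor (array([ 0.5904, -0.2225,  0.1287]), array([ 0.    , -0.0002, -0.    ]))
cor (array([ 0.5788, -0.12  ,  0.1392]), array([0.    , 0.0003, 0.0001]))
[ 0.625325 -0.16795   0.140325] [np.float64(0.0826), np.float64(0.1017), np.float64(0.0829), np.float64(0.1037)]
disc (array([ 0.6266, -0.1624,  0.1423]), array([-0.    ,  0.0001,  0.    ]))
0.13 0 [ 0.6282 -0.1665  0.13  ] [np.float64(0.0859), np.float64(0.1039), np.float64(0.0861), np.float64(0.1048)] 174.6 174.7
0.13 1 [ 0.6317 -0.1666  0.13  ] [np.float64(0.0889), np.float64(0.1037), np.float64(0.0916), np.float64(0.1039)] 175.3 176.8
0.14 0 [ 0.6257 -0.1675  0.14  ] [np.float64(0.0849), np.float64(0.1026), np.float64(0.0851), np.float64(0.1035)] 174.6 174.7
0.14 1 [ 0.6258 -0.1678  0.14  ] [np.float64(0.0881), np.float64(0.1027), np.float64(0.0908), np.float64(0.103)] 175.3 176.8
0.15 0 [ 0.6232 -0.1686  0.15  ] [np.float64(0.0839), np.float64(0.1014), np.float64(0.0841), np.float64(0.1023)] 174.6 174.7
0.15 1 [ 0.6198 -0.1689  0.15  ] [np.float64(0.0873), np.float64(0.1018), np.float64(0.0899), np.float64(0.102)] 175.3 176.8
0.19 [[ 0.6294 -0.1601  0.19  ]] [[ 0.6282 -0.1624  0.19  ]]
0.2 [[ 0.6268 -0.1614  0.2   ]] [[ 0.6219 -0.1636  0.2   ]]
0.21 [[ 0.6241 -0.1626  0.21  ]] [[ 0.6156 -0.1649  0.21  ]]
jar [[ 0.68026967 -0.03703049  0.05      ]] spool [[ 0.55129158 -0.37731922  0.07      ]]
```

```bash
cat >> h.py <<'E'
def go(p,ang=None):
    "tool-frame shift and turn to world TCP p and jaw angle (deg)"
    s=sensors.state();M=rot(s['eef_rot']);a=np.degrees(np.arctan2(M[1,0],M[0,0]))
    t=0 if ang is None else np.radians((a-ang+90)%180-90)
    print('now',s['time'],s['tcp_pos'].round(4),'ang',a.round(2),'F',s['contact_force'].round(2),'gap',round(s['finger_gap'],4))
    print('slide',(M.T@(np.array(p)-s['tcp_pos'])).round(4).tolist(),'turn',round(float(t),4),'tilt',M[:,2].round(4))
E
python3 -c "
from h import *
go([.43,.25,.30],4.9);go([.401,-.1937,.15],4.9)"
```

```text
now 0.3 [0.2154 0.6397 0.2311] ang 71.39 F [ 0.23 -0.41  0.82] gap 0.0854
slide [-0.3008, 0.3277, -0.0688] turn 1.1605 tilt [-1.e-04 -3.e-04 -1.e+00]
now 0.3 [0.2154 0.6397 0.2311] ang 71.39 F [ 0.23 -0.41  0.82] gap 0.0854
slide [-0.7305, 0.4419, 0.0813] turn 1.1605 tilt [-1.e-04 -3.e-04 -1.e+00]
```

Call:
arm_command([
  [-0.3,0.328,-0.069],
  [-0.3,0.328,-0.069],
  [-0.3,0.328,-0.069],
  [-0.3,0.328,-0.069],
  [-0.3,0.328,-0.069],
  [-0.3,0.328,-0.069],
  [-0.3,0.328,-0.069],
  [-0.3,0.328,-0.069],
], turn=[1.16,1.16,1.16,1.16,1.16,1.16,1.16,1.16], jaw=[0.1,0.25,0.25,0.25,0.25,0.25,0.25,0.25])

```text
time: 1.1
tcp_pos: [0.4071, 0.292, 0.2932]
eef_rot: [-0.0, 0.999, 0.04, 0.0]
contact_force: [1.5, 0.5, 0.1]
finger_gap: 0.0639
```

```bash
python3 -c "
from h import *
go([.401,-.1937,.15],4.9)"
```

```text
now 1.1 [0.4071 0.292  0.2932] ang 4.6 F [1.52 0.48 0.12] gap 0.0639
slide [-0.0451, 0.4836, 0.143] turn -0.0053 tilt [ 6.e-04  3.e-04 -1.e+00]
```

Call:
arm_command([
  [-0.04,0.48,0.05],
  [-0.045,0.48,0.14],
  [-0.045,0.48,0.14],
  [-0.045,0.48,0.14],
  [-0.045,0.48,0.14],
  [-0.045,0.48,0.14],
  [-0.045,0.48,0.14],
  [-0.045,0.48,0.14],
], turn=[0,0,0,0,0,0,0,0], jaw=[0.25,0.25,0.25,0.25,0.25,0.25,0.25,0.25])

```text
time: 1.9
tcp_pos: [0.4034, -0.0919, 0.1831]
eef_rot: [0.0, 0.999, 0.043, 0.001]
contact_force: [1.4, -0.4, 0.2]
finger_gap: 0.0644
```

```bash
python3 -c "
from h import *
go([.401,-.1937,.15],4.9)"
```

```text
now 1.9 [ 0.4034 -0.0919  0.1831] ang 4.93 F [ 1.37 -0.37  0.17] gap 0.0644
slide [-0.0111, 0.1012, 0.0331] turn 0.0004 tilt [ 1.2e-03 -3.0e-04 -1.0e+00]
```

Call:
arm_command([
  [-0.011,0.1,0.06],
  [-0.011,0.1,0.06],
  [-0.011,0.1,0.06],
  [-0.011,0.1,0.06],
  [-0.011,0.1,0.06],
  [-0.011,0.1,0.06],
  [-0.011,0.1,0.06],
  [-0.011,0.1,0.06],
], turn=[0,0,0,0,0,0,0,0], jaw=[0.25,0.25,0.25,0.25,0.25,0.25,0.25,0.25])

```text
time: 2.7
tcp_pos: [0.402, -0.19, 0.124]
eef_rot: [0.0, 0.999, 0.044, 0.001]
contact_force: [0.4, 0.4, -0.3]
finger_gap: 0.0643
```

```bash
python3 -c "
from h import *
go([.401,-.1937,.012],4.9)
cap('top','t1.png');cap('side','s1.png')
a=cv2.imread('pics/t1.png')[195:295,190:330];b=cv2.imread('pics/s1.png')[195:295,180:320]
cv2.imwrite('pics/v1.png',np.vstack([cv2.resize(i,(420,300),interpolation=2) for i in(a,b)]))"
```

```text
now 2.7 [ 0.402 -0.19   0.124] ang 5.0 F [ 0.44  0.42 -0.32] gap 0.0643
slide [-0.0014, 0.0036, 0.112] turn 0.0018 tilt [ 1.e-03 -5.e-04 -1.e+00]
```

View pics/v1.png

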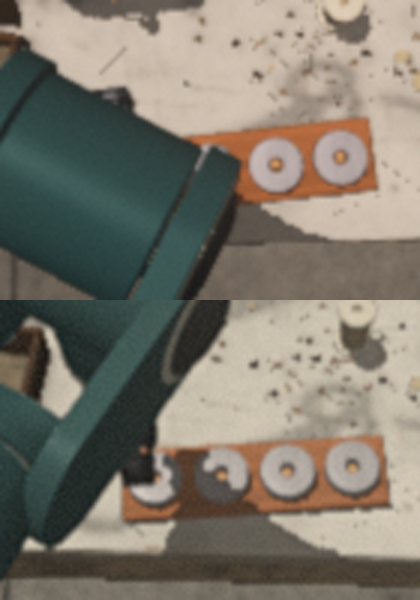

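Call:
arm_command([
  [-0.001,0.0036,0.04],
  [-0.001,0.0036,0.08],
  [-0.001,0.0036,0.1],
  [-0.001,0.0036,0.106],
  [-0.001,0.0036,0.109],
  [-0.001,0.0036,0.111],
  [-0.001,0.0036,0.111],
  [-0.001,0.0036,0.111],
], turn=[0,0,0,0,0,0,0,0], jaw=[0.25,0.25,0.25,0.25,0.25,0.25,0.25,0.25])

```text
time: 3.6
tcp_pos: [0.4014, -0.1945, 0.0132]
eef_rot: [0.0, 0.999, 0.043, 0.001]
contact_force: [-0.7, -0.3, -0.1]
finger_gap: 0.0638
```

Call:
arm_command([
  [0,0,0],
  [0,0,0],
  [0,0,0],
  [0,0,0],
  [0,0,0],
], turn=[0,0,0,0,0], jaw=[0.6,0.8,1,1,1])

```text
time: 4.1
tcp_pos: [0.4013, -0.1945, 0.0133]
eef_rot: [0.0, 0.999, 0.043, 0.001]
contact_force: [-2.4, 1.4, 9.0]
finger_gap: 0.047
```

Call:
arm_command([
  [0,0,-0.005],
  [0,0,-0.02],
  [0,0,-0.06],
  [0,0,-0.1],
  [0,0,-0.14],
  [0,0,-0.16],
  [0,0,-0.16],
  [0,0,-0.16],
], turn=[0,0,0,0,0,0,0,0], jaw=[1,1,1,1,1,1,1,1])

```text
time: 4.9
tcp_pos: [0.4007, -0.1942, 0.1717]
eef_rot: [-0.0, 0.999, 0.043, -0.0]
contact_force: [-0.4, 0.1, -2.2]
finger_gap: 0.0474
```

```bash
python3 -c "
from h import *
go([.6285,-.161,.25],5.7)"
```

```text
now 4.9 [ 0.4007 -0.1942  0.1717] ang 4.93 F [-0.39  0.12 -2.17] gap 0.0474
slide [0.2298, -0.0135, -0.0783] turn -0.0135 tilt [-2.e-04  2.e-04 -1.e+00]
```

Call:
arm_command([
  [0.0,0,-0.03],
  [0.01,0,-0.07],
  [0.06,-0.004,-0.078],
  [0.11,-0.008,-0.078],
  [0.16,-0.012,-0.078],
  [0.2,-0.0135,-0.078],
  [0.2,-0.0135,-0.078],
  [0.2,-0.0135,-0.078],
], turn=[0,0,0,0,0,0,0,0], jaw=[1,1,1,1,1,1,1,1])

```text
time: 5.7
tcp_pos: [0.5989, -0.1633, 0.2474]
eef_rot: [-0.001, 0.999, 0.043, -0.002]
contact_force: [-1.4, -0.2, -1.3]
finger_gap: 0.0469
```

```bash
python3 -c "
from h import *
go([.6285,-.161,.22],5.7)
c1=cap('top','t2.png');c2=cap('side','s2.png')
t=sensors.state()['tcp_pos']+[0,0,.006]
print(proj(c1,t),proj(c2,t))
a=cv2.imread('pics/t2.png')[110:210,170:290];b=cv2.imread('pics/s2.png')[110:210,170:290]
cv2.imwrite('pics/v2.png',np.hstack([cv2.resize(i,(400,333),interpolation=2) for i in(a,b)]))"
```

```text
now 5.7 [ 0.5989 -0.1633  0.2474] ang 4.97 F [-1.41 -0.16 -1.29] gap 0.0469
slide [0.0298, 0.0003, 0.0273] turn -0.0127 tilt [-0.0041  0.0012 -1.    ]
[[215.41395427 163.95356085]] [[217.3326294  146.26597894]]
```

View pics/v2.png

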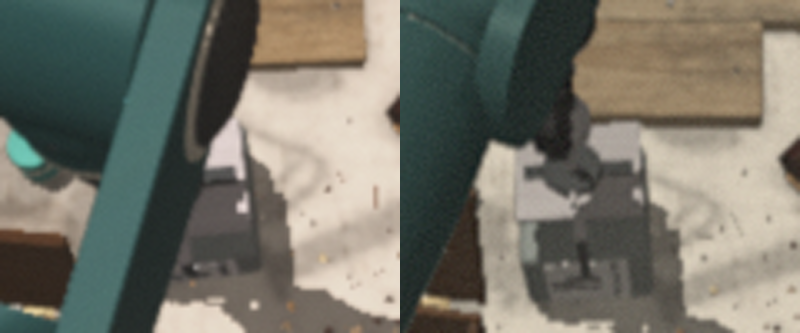

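Call:
arm_command([
  [0.028,0.001,0.01],
  [0.028,0.001,0.02],
  [0.028,0.001,0.027],
  [0.028,0.001,0.027],
  [0.028,0.001,0.027],
  [0.028,0.001,0.027],
  [0.028,0.001,0.027],
], turn=[0,0,0,0,0,0,0], jaw=[1,1,1,1,1,1,1])

```text
time: 6.5
tcp_pos: [0.6269, -0.1624, 0.224]
eef_rot: [0.0, 0.999, 0.043, 0.0]
contact_force: [-0.1, -0.2, -2.9]
finger_gap: 0.047
```

```bash
python3 -c "
from h import *
go([.627,-.162,.18])"
```

```text
now 6.5 [ 0.6269 -0.1624  0.224 ] ang 4.92 F [-0.05 -0.22 -2.92] gap 0.047
slide [0.0001, -0.0004, 0.044] turn 0.0 tilt [ 1.e-03 -3.e-04 -1.e+00]
```

Call:
arm_command([
  [0,0,0.012],
  [0,0,0.024],
  [0,0,0.032],
  [0,0,0.038],
  [0,0,0.042],
  [0,0,0.042],
  [0,0,0.042],
  [0,0,0.042],
], turn=[0,0,0,0,0,0,0,0], jaw=[1,1,1,1,1,1,1,1])

```text
time: 7.3
tcp_pos: [0.6271, -0.1623, 0.1818]
eef_rot: [0.0, 0.999, 0.043, 0.0]
contact_force: [-0.1, -0.3, -2.0]
finger_gap: 0.0467
```

```bash
python3 -c "
from h import *
for i in range(4):
  s=sensors.state();print(s['contact_force'].round(2),s['ft_torque'].round(2));c=cap('side')
go([.627,-.162,.18])"
```

```text
[-0.08 -0.26 -1.95] [ 0.02  0.06 -0.08]
[-0.01  0.02 -1.89] [-0.01 -0.01 -0.04]
[-1.35  0.04 -1.78] [0.03 0.01 0.  ]
[-0.64  0.31 -2.46] [0.04 0.02 0.01]
now 7.5 [ 0.6271 -0.1623  0.1816] ang 4.93 F [ 0.54 -0.07 -1.98] gap 0.0468
slide [-0.0, -0.0003, 0.0016] turn 0.0 tilt [ 4.e-04 -1.e-04 -1.e+00]
```

Call:
arm_command([
  [0,0,0.004],
  [0,0,0.008],
  [0,0,0.012],
  [0,0,0.012],
  [0,0,0.012],
], turn=[0,0,0,0,0], jaw=[1,1,1,1,1])

```text
time: 8.0
tcp_pos: [0.6269, -0.1622, 0.1691]
eef_rot: [-0.0, 0.999, 0.043, -0.0]
contact_force: [-0.8, 1.5, -1.3]
finger_gap: 0.0471
```

```bash
python3 -c "
from h import *
F=[]
for i in range(6):
  s=sensors.state();F.append(s['contact_force']);c=cap('side')
print(np.mean(F,0),s['tcp_pos'])
print(proj(c,[.627,-.162,.19]))
cap('side','s3.png')
b=cv2.imread('pics/s3.png')[130:210,180:260]
cv2.imwrite('pics/v3.png',cv2.resize(b,(560,560),interpolation=2))"
```

```text
[-0.10181342  0.37979204 -1.9690729 ] [ 0.62701926 -0.16226279  0.1694643 ]
[[219.63709983 150.47110613]]
```

View pics/v3.png

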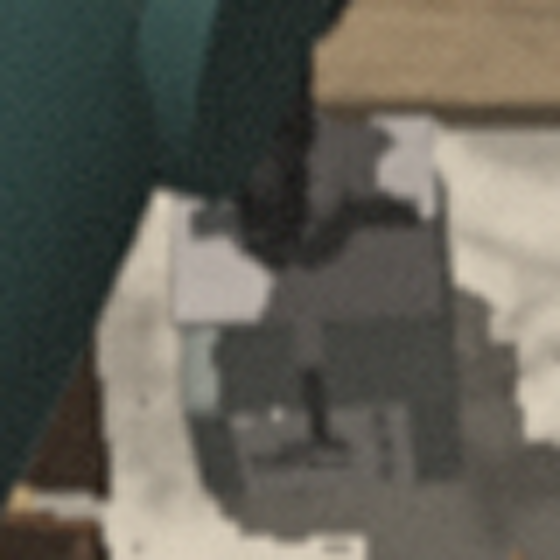

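Call:
arm_command([
  [0,0,0.005],
  [0,0,0.01],
  [0,0,0.015],
  [0,0,0.018],
  [0,0,0.021],
  [0,0,0.024],
  [0,0,0.024],
], turn=[0,0,0,0,0,0,0], jaw=[1,1,1,1,1,1,1])

```text
time: 9.05
tcp_pos: [0.6268, -0.1622, 0.1449]
eef_rot: [-0.0, 0.999, 0.043, -0.0]
contact_force: [-0.1, 0.3, -1.8]
finger_gap: 0.0465
```

```bash
cat >> h.py <<'E'
def F(n=5):
    f=[]
    for i in range(n): f.append(sensors.state()['contact_force']);cap('side')
    print('F',np.mean(f,0).round(2),sensors.state()['tcp_pos'].round(4),sensors.state()['time'])
E
python3 -c "
from h import *
F()"
```

```text
F [-0.23  0.21 -1.45] [ 0.627  -0.1623  0.1455] 9.3
```

Call:
arm_command([
  [0,0,0.002],
  [0,0,0.004],
  [0,0,0.006],
  [0,0,0.006],
  [0,0,0.006],
], turn=[0,0,0,0,0], jaw=[1,1,1,1,1])

```text
time: 9.8
tcp_pos: [0.6269, -0.1623, 0.1393]
eef_rot: [-0.0, 0.999, 0.043, -0.0]
contact_force: [0.5, 0.1, -0.3]
finger_gap: 0.047
```

```bash
python3 -c "
from h import *
F(8)"
```

```text
F [-0.14  0.08 -0.78] [ 0.6269 -0.1622  0.1393] 10.2
```

Call:
arm_command([
  [0,0,0.002],
  [0,0,0.004],
  [0,0,0.004],
  [0,0,0.004],
  [0,0,0.004],
  [0,0,0.004],
  [0,0,0.004],
  [0,0,0.004],
], turn=[0,0,0,0,0,0,0,0], jaw=[1,1,1,0.8,0.5,0.3,0.3,0.3])

```text
time: 11.0
tcp_pos: [0.627, -0.1622, 0.1353]
eef_rot: [0.0, 0.999, 0.043, -0.0]
contact_force: [0.6, -0.1, 0.8]
finger_gap: 0.0595
```

```bash
python3 -c "
from h import *
F(4);print(sensors.state()['finger_gap'])"
```

```text
F [0.21 0.18 0.01] [ 0.627  -0.1622  0.1353] 11.2
0.0597602013720073
```

Call:
arm_command([
  [0,0,-0.04],
  [0,0,-0.08],
  [0,0,-0.11],
  [-0.04,0.0,-0.11],
  [-0.09,0.03,-0.11],
  [-0.14,0.06,-0.1],
  [-0.19,0.07,-0.09],
  [-0.22,0.074,-0.06],
], turn=[0,0,0,0,0,0,0,0], jaw=[0.25,0.25,0.25,0.25,0.25,0.25,0.25,0.25])

```text
time: 12.0
tcp_pos: [0.4199, -0.2542, 0.202]
eef_rot: [0.001, 0.999, 0.043, 0.002]
contact_force: [-0.3, 0.7, 0.2]
finger_gap: 0.0641
```

```bash
python3 -c "
from h import *
F(6)
go([.4065,-.2540,.013],4.9)
cap('top','t4.png');cap('side','s4.png')
a=cv2.imread('pics/t4.png')[135:215,180:260];b=cv2.imread('pics/s4.png')[130:210,180:260]
cv2.imwrite('pics/v4.png',np.hstack([cv2.resize(i,(400,400),interpolation=2) for i in(a,b)]))"
```

```text
F [ 0.54  0.06 -0.05] [ 0.422  -0.2529  0.2014] 12.3
now 12.3 [ 0.422  -0.2529  0.2014] ang 4.94 F [ 0.24  0.48 -0.15] gap 0.0641
slide [-0.0158, -0.0004, 0.1883] turn 0.0008 tilt [ 1.3e-03 -7.0e-04 -1.0e+00]
```

View pics/v4.png

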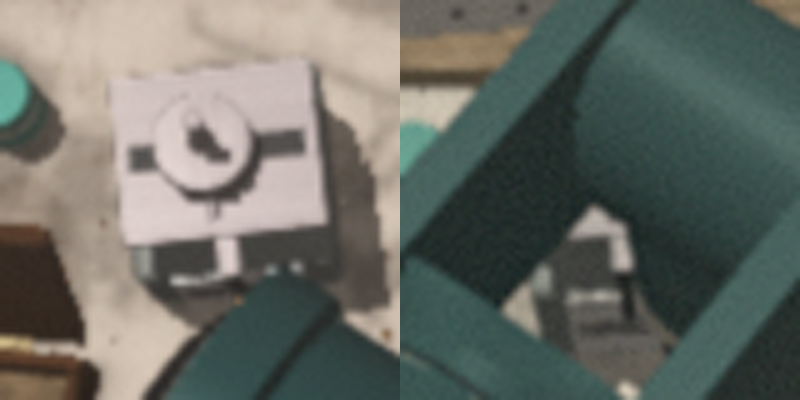

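Call:
arm_command([
  [-0.016,0,0.05],
  [-0.016,0,0.1],
  [-0.016,0,0.14],
  [-0.016,0,0.165],
  [-0.016,0,0.177],
  [-0.016,0,0.184],
  [-0.016,0,0.188],
  [-0.016,0,0.188],
], turn=[0,0,0,0,0,0,0,0], jaw=[0.25,0.25,0.25,0.25,0.25,0.25,0.25,0.25])

```text
time: 13.2
tcp_pos: [0.4058, -0.2545, 0.0131]
eef_rot: [0.0, 0.999, 0.043, 0.0]
contact_force: [0.6, -0.1, 0.1]
finger_gap: 0.0636
```

Call:
arm_command([
  [0,0,0],
  [0,0,0],
  [0,0,0],
  [0,0,0],
  [0,0,0],
  [0,0,0],
], turn=[0,0,0,0,0,0], jaw=[0.25,0.6,0.8,1,1,1])

```text
time: 13.8
tcp_pos: [0.4057, -0.2547, 0.0136]
eef_rot: [0.0, 0.999, 0.043, 0.001]
contact_force: [-1.4, 2.2, 7.6]
finger_gap: 0.0472
```

Call:
arm_command([
  [0,0,-0.005],
  [0,0,-0.02],
  [0,0,-0.06],
  [0,0,-0.1],
  [0,0,-0.14],
  [0,0,-0.18],
  [0,0,-0.22],
  [0,0,-0.235],
], turn=[0,0,0,0,0,0,0,0], jaw=[1,1,1,1,1,1,1,1])

```text
time: 14.6
tcp_pos: [0.4055, -0.2545, 0.2526]
eef_rot: [0.002, 0.999, 0.043, 0.002]
contact_force: [-1.0, 0.1, -1.8]
finger_gap: 0.0471
```

```bash
python3 -c "
from h import *
F(4)
go([.627,-.162,.235],4.9)"
```

```text
F [ 0.22  0.22 -1.99] [ 0.4049 -0.254   0.246 ] 14.8
now 14.8 [ 0.4049 -0.254   0.246 ] ang 4.93 F [ 0.06  0.37 -2.57] gap 0.047
slide [0.2292, -0.0726, 0.0108] turn 0.0005 tilt [-1.1e-03  8.0e-04 -1.0e+00]
```

Call:
arm_command([
  [0.03,-0.012,0.0],
  [0.07,-0.024,0.0],
  [0.12,-0.038,0.0],
  [0.165,-0.052,0.0],
  [0.2,-0.064,0.005],
  [0.225,-0.072,0.01],
  [0.2292,-0.0725,0.011],
  [0.2292,-0.0725,0.011],
], turn=[0,0,0,0,0,0,0,0], jaw=[1,1,1,1,1,1,1,1])

```text
time: 15.6
tcp_pos: [0.627, -0.1619, 0.2335]
eef_rot: [-0.001, 0.999, 0.043, -0.002]
contact_force: [0.0, 0.2, -2.3]
finger_gap: 0.0469
```

```bash
python3 -c "
from h import *
F(6)
go([.627,-.1623,.172],4.9)"
```

```text
F [-0.21 -0.04 -1.69] [ 0.6267 -0.1628  0.2367] 15.9
now 15.9 [ 0.6267 -0.1628  0.2367] ang 4.89 F [ 0.88 -0.49 -1.28] gap 0.0469
slide [0.0003, -0.0005, 0.0647] turn -0.0002 tilt [ 6.e-04 -2.e-04 -1.e+00]
```

Call:
arm_command([
  [0,-0.0004,0.015],
  [0,-0.0004,0.03],
  [0,-0.0004,0.04],
  [0,-0.0004,0.048],
  [0,-0.0004,0.055],
  [0,-0.0004,0.06],
  [0,-0.0004,0.06],
  [0,-0.0004,0.06],
], turn=[0,0,0,0,0,0,0,0], jaw=[1,1,1,1,1,1,1,1])

```text
time: 16.7
tcp_pos: [0.6274, -0.162, 0.1766]
eef_rot: [0.0, 0.999, 0.043, 0.0]
contact_force: [-0.2, 0.3, -1.8]
finger_gap: 0.0466
```

```bash
python3 -c "
from h import *
F(6)
go([.627,-.1623,.15],4.9)"
```

```text
F [-0.04  0.54 -2.08] [ 0.6273 -0.162   0.1765] 17.0
now 17.0 [ 0.6273 -0.162   0.1765] ang 4.93 F [ 0.52  0.12 -2.47] gap 0.0468
slide [-0.0004, 0.0003, 0.0265] turn 0.0005 tilt [ 3.e-04 -1.e-04 -1.e+00]
```

Call:
arm_command([
  [0,0,0.008],
  [0,0,0.016],
  [0,0,0.022],
  [0,0,0.026],
  [0,0,0.029],
  [0,0,0.032],
  [0,0,0.032],
  [0,0,0.032],
], turn=[0,0,0,0,0,0,0,0], jaw=[1,1,1,1,1,1,1,1])

```text
time: 17.8
tcp_pos: [0.6273, -0.162, 0.1445]
eef_rot: [0.0, 0.999, 0.043, 0.0]
contact_force: [-0.6, -0.1, -0.2]
finger_gap: 0.0469
```

```bash
python3 -c "
from h import *
F(6)"
```

```text
F [-0.61  0.14 -0.65] [ 0.6273 -0.162   0.1445] 18.1
```

Contact as expected (1.4 N of the ring's weight carried). Lower 3 mm more, release, back away.

Call:
arm_command([
  [0,0,0.002],
  [0,0,0.003],
  [0,0,0.003],
  [0,0,0.003],
  [0,0,0.003],
  [0,0,0.003],
  [0,0,0.003],
  [0,0,0.003],
], turn=[0,0,0,0,0,0,0,0], jaw=[1,1,1,0.8,0.5,0.3,0.25,0.25])

```text
time: 18.9
tcp_pos: [0.6272, -0.162, 0.1413]
eef_rot: [-0.0, 0.999, 0.043, -0.0]
contact_force: [-0.7, 0.8, -0.2]
finger_gap: 0.0641
```

Call:
arm_command([
  [0,0,-0.04],
  [0,0,-0.08],
  [0,0,-0.1],
  [-0.04,-0.02,-0.1],
  [-0.09,-0.05,-0.1],
  [-0.14,-0.08,-0.1],
  [-0.18,-0.12,-0.1],
  [-0.2,-0.16,-0.1],
], turn=[0,0,0,0,0,0,0,0], jaw=[0.25,0.25,0.25,0.25,0.25,0.25,0.25,0.25])

```text
time: 19.7
tcp_pos: [0.4225, -0.0323, 0.2412]
eef_rot: [0.0, 0.999, 0.042, 0.0]
contact_force: [1.2, 0.8, 1.1]
finger_gap: 0.0641
```

Call:
arm_command([
  [0,-0.05,0],
  [0,-0.1,0],
  [0,-0.14,0],
  [0,-0.18,0],
  [0,-0.18,0],
  [0,-0.18,0],
], turn=[0,0,0,0,0,0], jaw=[0.25,0.25,0.25,0.25,0.25,0.25])

```text
time: 20.3
tcp_pos: [0.4089, 0.1474, 0.2413]
eef_rot: [0.0, 0.999, 0.044, -0.0]
contact_force: [0.3, -0.1, -0.5]
finger_gap: 0.0642
```

```bash
python3 -c "
from h import *
F(1);go([.4,.1,.2])
cap('top','t5.png');cap('side','s5.png')
a=cv2.imread('pics/t5.png')[135:205,190:260];b=cv2.imread('pics/s5.png')[140:210,190:260]
cv2.imwrite('pics/v5.png',np.hstack([cv2.resize(i,(400,400),interpolation=2) for i in(a,b)]))"
```

```text
F [ 0.25 -0.07 -0.51] [0.4091 0.1466 0.2413] 20.35
now 20.35 [0.4091 0.1466 0.2413] ang 4.97 F [-0.07 -0.52 -0.49] gap 0.0644
slide [-0.0131, 0.0457, 0.0413] turn 0.0 tilt [ 0.e+00 -2.e-04 -1.e+00]
```

View pics/v5.png

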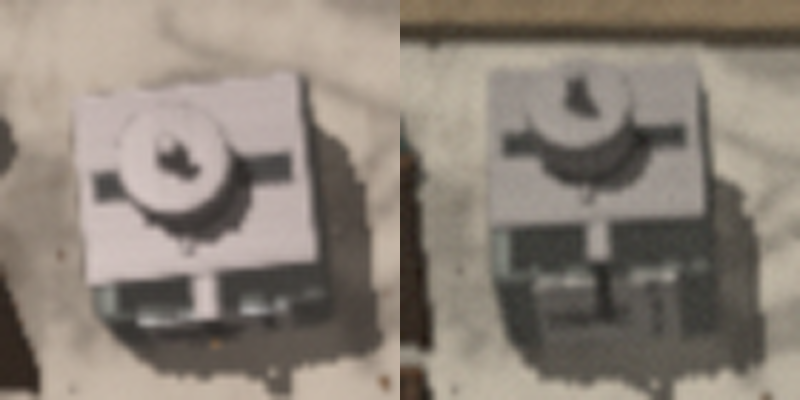

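```bash
python3 - <<'E'
from h import *
n=np.mean([cap('side')['pixels'].astype(float) for _ in range(12)],0)[:,:,::-1]
np.save('s5m.npy',n)
o=cv2.imread('pics/s0.png').astype(float)
f=lambda i:cv2.resize(np.clip(i[165:205,203:243]*2-20,0,255).astype('u1'),(400,400),interpolation=cv2.INTER_CUBIC)
cv2.imwrite('pics/v6.png',np.hstack([f(o),f(n)]))
c=cap('side')
# columns: dial plane ~ scale front x=-55mm; px per mm
ex=np.array([.995,.1,0]);b=np.array([.6265,-.167,0])-.056*ex
print(proj(c,[b+[0,0,z] for z in(.02,.04,.06,.08,.1)]))
E
```

```text
[[227.0036248  198.3313984 ]
 [226.50751139 195.23325934]
 [225.99787903 192.05116478]
 [225.47416379 188.78163191]
 [224.9357697  185.42098125]]
```

View pics/v6.png

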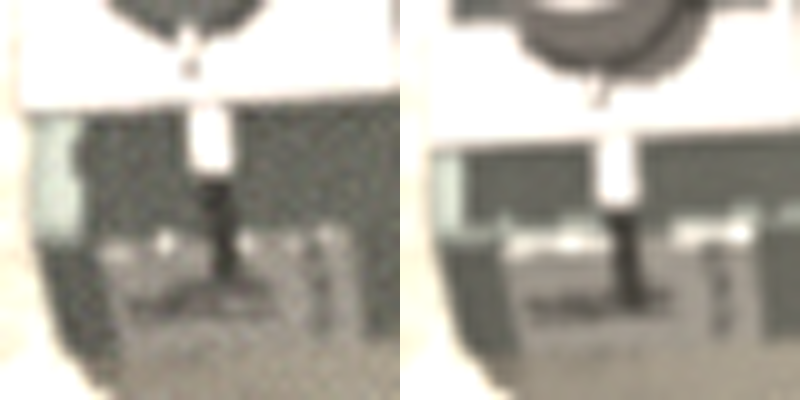

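```bash
python3 -c "
from h import *
go([.626,-.1435,.215],4.9)"
```

```text
now 21.1 [0.4091 0.1468 0.2413] ang 4.93 F [ 0.17 -0.68 -0.34] gap 0.0639
slide [0.1912, 0.3078, 0.0263] turn 0.0005 tilt [-0. -0. -1.]
```

Call:
arm_command([
  [0,0.05,0],
  [0,0.1,0],
  [0.01,0.15,0],
  [0.02,0.2,0],
  [0.06,0.24,0],
  [0.1,0.27,0],
  [0.14,0.29,0],
  [0.18,0.307,0.01],
], turn=[0,0,0,0,0,0,0,0], jaw=[1,1,1,1,1,1,1,1])

```text
time: 21.9
tcp_pos: [0.6169, -0.1454, 0.232]
eef_rot: [0.0, 0.999, 0.042, 0.001]
contact_force: [0.5, -0.6, 0.4]
finger_gap: -0.0
```

Call:
arm_command([
  [0.011,0.001,0.01],
  [0.011,0.001,0.017],
  [0.011,0.001,0.017],
  [0.011,0.001,0.017],
  [0.011,0.001,0.017],
], turn=[0,0,0,0,0], jaw=[1,1,1,1,1])

```text
time: 22.4
tcp_pos: [0.6253, -0.1434, 0.2157]
eef_rot: [0.0, 0.999, 0.043, 0.001]
contact_force: [-0.2, 0.7, 0.8]
finger_gap: -0.0001
```

```bash
python3 -c "
from h import *
go([.626,-.1435,.162],4.9)"
```

```text
now 22.4 [ 0.6253 -0.1434  0.2157] ang 4.94 F [-0.19  0.7   0.82] gap -0.0001
slide [0.0006, 0.0002, 0.0538] turn 0.0007 tilt [ 1.8e-03 -5.0e-04 -1.0e+00]
```

Call:
arm_command([
  [0,0,0.015],
  [0,0,0.03],
  [0,0,0.042],
  [0,0,0.049],
  [0,0,0.053],
  [0,0,0.053],
  [0,0,0.053],
], turn=[0,0,0,0,0,0,0], jaw=[1,1,1,1,1,1,1])

```text
time: 23.1
tcp_pos: [0.626, -0.1437, 0.1617]
eef_rot: [0.0, 0.999, 0.043, 0.0]
contact_force: [0.4, -0.6, -0.2]
finger_gap: -0.0002
```

```bash
python3 -c "
from h import *
F(12)"
```

```text
F [ 0.14  0.18 -0.04] [ 0.6259 -0.1437  0.1613] 23.7
```

Call:
arm_command([
  [0,0,0.003],
  [0,0,0.006],
  [0,0,0.009],
  [0,0,0.012],
  [0,0,0.015],
  [0,0,0.015],
  [0,0,0.015],
], turn=[0,0,0,0,0,0,0], jaw=[1,1,1,1,1,1,1])

```text
time: 24.4
tcp_pos: [0.6258, -0.1436, 0.1463]
eef_rot: [-0.0, 0.999, 0.043, -0.0]
contact_force: [-1.9, 0.6, 2.3]
finger_gap: 0.0001
```

```bash
python3 -c "
from h import *
F(16)"
```

```text
F [-1.34  0.74  2.  ] [ 0.6259 -0.1437  0.1463] 25.2
```

```bash
python3 -c "
from h import *
f=[];z=[]
for i in range(30):
  s=sensors.state();f.append(s['contact_force'][2]);z.append(s['tcp_pos'][2]);cap('top')
print(np.mean(f),np.std(f)/30**.5,np.mean(z),np.std(z))"
```

```text
2.209470317801947 0.059760298763499045 0.14631144166289695 1.823919503154939e-05
```

Call:
arm_command([
  [0,0,-0.005],
  [0,0,-0.01],
  [0,0,-0.015],
  [0,0,-0.018],
  [0,0,-0.018],
  [0,0,-0.018],
], turn=[0,0,0,0,0,0], jaw=[1,1,1,1,1,1])

```text
time: 27.3
tcp_pos: [0.6259, -0.1437, 0.1643]
eef_rot: [0.0, 0.999, 0.043, 0.0]
contact_force: [-0.1, 0.1, 0.1]
finger_gap: -0.0001
```

```bash
python3 -c "
from h import *
f=[];z=[]
for i in range(25):
  s=sensors.state();f.append(s['contact_force'][2]);z.append(s['tcp_pos'][2]);cap('top')
print(np.mean(f),np.std(f)/25**.5,np.mean(z),s['time'])"
```

```text
0.03298421441517709 0.07776323348821403 0.16423654809278682 28.5
```

Call:
arm_command([
  [0,0,-0.04],
  [0,0,-0.07],
  [-0.03,0.02,-0.07],
  [-0.07,0.05,-0.07],
  [-0.11,0.085,-0.07],
  [-0.15,0.12,-0.07],
  [-0.19,0.15,-0.05],
  [-0.2,0.18,-0.03],
], turn=[0,0,0,0,0,0,0,0], jaw=[1,1,0.8,0.6,0.4,0.25,0.25,0.25])

```text
time: 29.35
tcp_pos: [0.4401, -0.3414, 0.1958]
eef_rot: [0.001, 0.999, 0.043, 0.001]
contact_force: [1.4, -0.2, 0.8]
finger_gap: 0.0639
```

```bash
python3 -c "
from h import *
F(4)
go([.4108,-.3142,.013],4.9)"
```

```text
F [-0.31 -0.73 -1.19] [ 0.4416 -0.3406  0.194 ] 29.55
now 29.55 [ 0.4416 -0.3406  0.194 ] ang 4.83 F [0.26 0.33 0.26] gap 0.0641
slide [-0.0283, -0.0288, 0.181] turn -0.0013 tilt [-5.e-04  7.e-04 -1.e+00]
```

Call:
arm_command([
  [-0.0285,-0.029,0.02],
  [-0.0285,-0.029,0.06],
  [-0.0285,-0.029,0.1],
  [-0.0285,-0.029,0.13],
  [-0.0285,-0.029,0.14],
  [-0.0285,-0.029,0.14],
  [-0.0285,-0.029,0.14],
], turn=[0,0,0,0,0,0,0], jaw=[0.25,0.25,0.25,0.25,0.25,0.25,0.25])

```text
time: 30.25
tcp_pos: [0.4122, -0.314, 0.0562]
eef_rot: [0.001, 0.999, 0.043, 0.001]
contact_force: [0.3, -0.6, 1.7]
finger_gap: 0.0641
```

```bash
python3 -c "
from h import *
go([.4105,-.3144,.013],4.9)"
```

```text
now 30.25 [ 0.4122 -0.314   0.0562] ang 4.96 F [ 0.27 -0.63  1.7 ] gap 0.0641
slide [-0.0018, 0.0002, 0.0432] turn 0.0011 tilt [ 0.0016 -0.0013 -1.    ]
```

Call:
arm_command([
  [-0.001,0.0005,0.015],
  [-0.001,0.0005,0.028],
  [-0.001,0.0005,0.036],
  [-0.001,0.0005,0.04],
  [-0.001,0.0005,0.041],
  [-0.001,0.0005,0.041],
], turn=[0,0,0,0,0,0], jaw=[0.25,0.25,0.25,0.25,0.25,0.25])

```text
time: 30.85
tcp_pos: [0.4103, -0.3144, 0.0134]
eef_rot: [0.0, 0.999, 0.043, 0.0]
contact_force: [-0.7, 0.8, 0.8]
finger_gap: 0.064
```

Call:
arm_command([
  [0,0,0],
  [0,0,0],
  [0,0,0],
  [0,0,0],
  [0,0,0],
  [0,0,0],
], turn=[0,0,0,0,0,0], jaw=[0.25,0.6,0.8,1,1,1])

```text
time: 31.45
tcp_pos: [0.4106, -0.3146, 0.0141]
eef_rot: [0.0, 0.999, 0.043, 0.0]
contact_force: [-0.8, 0.9, 6.6]
finger_gap: 0.0469
```

Call:
arm_command([
  [0,0,-0.005],
  [0,0,-0.02],
  [0,0,-0.06],
  [0,0,-0.1],
  [0,0,-0.14],
  [0,0,-0.18],
  [0,0,-0.22],
  [0,0,-0.23],
], turn=[0,0,0,0,0,0,0,0], jaw=[1,1,1,1,1,1,1,1])

```text
time: 32.25
tcp_pos: [0.4107, -0.3148, 0.2493]
eef_rot: [0.002, 0.999, 0.043, 0.002]
contact_force: [0.9, -0.0, -1.7]
finger_gap: 0.0467
```

```bash
python3 -c "
from h import *
F(3)
go([.627,-.162,.235],4.9)"
```

```text
F [ 0.45 -0.05 -1.53] [ 0.4101 -0.3142  0.2435] 32.4
now 32.4 [ 0.4101 -0.3142  0.2435] ang 4.93 F [ 0.83 -0.15 -2.37] gap 0.0469
slide [0.2292, -0.1331, 0.0085] turn 0.0005 tilt [ 5.e-04 -4.e-04 -1.e+00]
```

Call:
arm_command([
  [0.03,-0.018,0.0],
  [0.07,-0.04,0.0],
  [0.11,-0.064,0.0],
  [0.15,-0.088,0.0],
  [0.19,-0.11,0.0],
  [0.22,-0.128,0.005],
  [0.2292,-0.1328,0.0085],
  [0.2292,-0.1328,0.0085],
], turn=[0,0,0,0,0,0,0,0], jaw=[1,1,1,1,1,1,1,1])

```text
time: 33.2
tcp_pos: [0.6272, -0.1613, 0.2317]
eef_rot: [-0.001, 0.999, 0.044, -0.002]
contact_force: [-0.4, -1.3, -1.7]
finger_gap: 0.0471
```

```bash
python3 -c "
from h import *
F(4)
go([.627,-.1623,.170],4.9)"
```

```text
F [-0.01 -0.99 -1.46] [ 0.6263 -0.1632  0.2348] 33.4
now 33.4 [ 0.6263 -0.1632  0.2348] ang 4.87 F [-0.49 -0.83 -0.86] gap 0.0469
slide [0.0008, -0.0008, 0.0648] turn -0.0005 tilt [-2.e-04 -1.e-04 -1.e+00]
```

Call:
arm_command([
  [0.0005,-0.0005,0.015],
  [0.0005,-0.0005,0.03],
  [0.0005,-0.0005,0.042],
  [0.0005,-0.0005,0.05],
  [0.0005,-0.0005,0.056],
  [0.0005,-0.0005,0.06],
  [0.0005,-0.0005,0.06],
  [0.0005,-0.0005,0.06],
], turn=[0,0,0,0,0,0,0,0], jaw=[1,1,1,1,1,1,1,1])

```text
time: 34.2
tcp_pos: [0.6278, -0.1618, 0.1752]
eef_rot: [0.0, 0.999, 0.043, 0.0]
contact_force: [0.4, -0.7, -2.5]
finger_gap: 0.0469
```

```bash
python3 -c "
from h import *
F(8)"
```

```text
F [ 0.14 -0.27 -2.02] [ 0.6276 -0.1618  0.1749] 34.6
```

Call:
arm_command([
  [0,0,0.004],
  [0,0,0.008],
  [0,0,0.011],
  [0,0,0.011],
  [0,0,0.011],
], turn=[0,0,0,0,0], jaw=[1,1,1,1,1])

```text
time: 35.1
tcp_pos: [0.6276, -0.1618, 0.1637]
eef_rot: [-0.0, 0.999, 0.043, -0.0]
contact_force: [-0.1, -0.3, -1.5]
finger_gap: 0.0469
```

```bash
python3 -c "
from h import *
F(6)"
```

```text
F [ 0.26 -0.02 -1.77] [ 0.6276 -0.1618  0.1639] 35.4
```

Still only the ring's weight: threaded. Lower to contact.

Call:
arm_command([
  [0,0,0.004],
  [0,0,0.007],
  [0,0,0.009],
  [0,0,0.011],
  [0,0,0.013],
  [0,0,0.013],
  [0,0,0.013],
], turn=[0,0,0,0,0,0,0], jaw=[1,1,1,1,1,1,1])

```text
time: 36.1
tcp_pos: [0.6276, -0.1618, 0.1509]
eef_rot: [0.0, 0.999, 0.043, 0.0]
contact_force: [-0.5, 0.2, -0.7]
finger_gap: 0.047
```

```bash
python3 -c "
from h import *
F(8)"
```

```text
F [-0.69 -0.01 -0.25] [ 0.6276 -0.1618  0.1509] 36.5
```

Call:
arm_command([
  [0,0,0.001],
  [0,0,0.001],
  [0,0,0.001],
  [0,0,0.001],
  [0,0,0.001],
  [0,0,0.001],
  [0,0,0.001],
], turn=[0,0,0,0,0,0,0], jaw=[1,1,0.8,0.5,0.3,0.25,0.25])

```text
time: 37.2
tcp_pos: [0.6276, -0.1618, 0.1499]
eef_rot: [0.0, 0.999, 0.043, 0.0]
contact_force: [-0.6, -0.6, 0.4]
finger_gap: 0.064
```

Call:
arm_command([
  [0,0,-0.04],
  [0,0,-0.08],
  [0,0,-0.09],
  [-0.04,-0.02,-0.09],
  [-0.09,-0.05,-0.09],
  [-0.14,-0.08,-0.09],
  [-0.18,-0.12,-0.09],
  [-0.2,-0.16,-0.09],
], turn=[0,0,0,0,0,0,0,0], jaw=[0.25,0.25,0.25,0.25,0.25,0.25,0.25,0.25])

```text
time: 38.0
tcp_pos: [0.4229, -0.0322, 0.2395]
eef_rot: [0.0, 0.999, 0.042, 0.0]
contact_force: [1.2, 1.4, 0.5]
finger_gap: 0.0641
```

Call:
arm_command([
  [0,-0.05,0],
  [0,-0.1,0],
  [0,-0.14,0],
  [0,-0.18,0],
  [0,-0.18,0],
  [0,-0.18,0],
], turn=[0,0,0,0,0,0], jaw=[0.25,0.25,0.25,0.25,0.25,0.25])

```text
time: 38.6
tcp_pos: [0.4092, 0.1475, 0.2396]
eef_rot: [0.0, 0.999, 0.044, -0.0]
contact_force: [0.1, -1.4, 0.4]
finger_gap: 0.0639
```

```bash
python3 - <<'E'
from h import *
n=np.mean([cap('side')['pixels'].astype(float) for _ in range(4)],0)[:,:,::-1]
cap('top','t7.png');F(1)
o=np.load('s5m.npy');i0=cv2.imread('pics/s0.png').astype(float)
# platter front-edge row (bright->dark) in columns away from the tab
def edge(im,cols):
    g=im[:,:,1];r=[]
    for x in cols:
        d=np.diff(g[168:192,x]);k=d.argmin();w=slice(max(k-1,0),k+2);r.append(168+.5+(np.arange(len(d))[w]*d[w]).sum()/d[w].sum())
    return np.median(r)
for cols in (range(213,220),range(229,236)): print([round(edge(i,cols),2) for i in(i0,o,n)])
a=cv2.imread('pics/t7.png')[130:270,170:330]
f=cv2.resize(np.clip(n[140:205,195:260]*1.4-10,0,255).astype('u1'),(400,400),interpolation=2)
cv2.imwrite('pics/v7.png',np.hstack([cv2.resize(a,(400,400),interpolation=2),f]))
E
```

```text
Traceback (most recent call last):
  File "h.py", line 6, in cap
    c=cams.capture(n)
ValueError: 200 camera calls are used up
```

```bash
python3 -c "
from h import *
go([.4,.1,.2]);print(manip.finish_job())"
```

```text
now 38.6 [0.4092 0.1475 0.2396] ang 5.06 F [ 0.14 -1.44  0.44] gap 0.0639
slide [-0.0133, 0.0465, 0.0396] turn 0.0 tilt [-2.e-04 -2.e-04 -1.e+00]
the job is handed in; nothing more can be done
None
```

I threaded three rings (1, 2 and 3) onto the post, left the fourth on the holder, and handed the job in at 38.6 s. I could not confirm the final pointer position by picture.

- **Threading:** All three rings went over the post at the first try. While sliding down, only the ring's own weight (about 2 N) showed on the wrist. Each ring was let go once the spring carried most or all of its weight.
- **After two rings:** Touching the top of the stack with the closed fingers gave a pan of about 31.2 mm. The contact height while lowering ring 3 gave about 30.4 mm, and the first two rings' contact heights gave about 32 mm. These disagree by about 1.5 mm and straddle the 31 mm mark, so two rings were not safe and I added the third.
- **Final state:** I estimate the pan at 39 to 41.5 mm, inside the 31 to 42 mm window but near the lower mark. This adds the ring's stated 8 to 10 mm to those readings.
- **What failed:** I ran out of camera calls, mostly because I took pictures only to advance the clock while averaging force readings. The last picture check could not be made, so the third ring's final pose and the pointer rest on force and contact height. The marks were also too blurred in the pictures to read the pointer directly.
- **Other things on the bench:** I noticed no contact with the wax block, spool or jar, but did not check them at the end.

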